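# Take the pin tin apart for refilling

### The job

The low, wide tin on the counter is due for refilling: take it apart from the top down. First take off its lid and set it gently on the grey desk mat, knob up, then lift out the inner tray by its post and set it gently, upright, on the mat beside the lid. Keep both level on the way and let them end flat and wholly on the mat; the tall narrow canister is not the one.

Things in the scene. Friction and masses are not known exactly. Their poses are not given: they have to be found in the camera images.
- tin: Low wide round steel tin, open at the top once its lid is off; fixed to the counter. Body 112 mm across up to a shoulder 45 mm above the counter, then a neck 100 mm across (inside 92 mm) whose rim is 57 mm up; the inner floor is 4 mm up. Origin: centre of its underside, z up. The look-alike, a fixed closed canister, is 72 mm across and 147 mm high.
- lid: The tin's lid: a deep round steel cap, 112 mm across and 50 mm high, open below (inside 106 mm across, 46 mm deep), about 110 to 230 g. Its lower edge rests on the tin's shoulder with 3 mm play round the neck; it lifts straight off. An upright round wooden knob, 20 mm across, stands on its centre, from 50 to 82 mm above the lower edge. Origin: centre of the lower edge; z along the knob.
- tray: The tin's lift-out tray, at first hidden by the lid: round aluminium dish 84 mm across and 35 mm high with three low partitions, about 80 to 170 g. An upright round wooden post 16 mm across stands in its centre, to 83 mm above the tray's underside (30 mm above the tin's rim). It stands loose on the tin's inner floor, 4 mm play all round. Origin: centre of its underside; z along the post.
- mat: Thin grey desk mat, 150 mm (its x) by 280 mm (its y) by 3 mm thick, fixed, empty. Origin: centre of its underside, z up. Lid and tray fit on it side by side along its y. Right of it stands a fixed chest with its lid open (0.4 m above the counter clears it), behind it a loose glue stick 94 mm high.

How it is judged (in metres and radians):
On the way, in this order (a step that is already met when the one before it is completed fails the run):
1. the lid sits flat on the mat, knob up, while the tray still stands in the tin (x of lid in the frame of mat between -0.026 and 0.026 m and y of lid in the frame of mat between -0.091 and 0.091 m and z of lid in the frame of mat below 0.008 m and angle between lid's own z axis and vertical below 0.1 rad and linear speed of lid below 0.03 m/s and distance between tray and tin below 0.02 m), for 0.2 s.
2. the tray stands upright on the mat (x of tray in the frame of mat between -0.04 and 0.04 m and y of tray in the frame of mat between -0.105 and 0.105 m and z of tray in the frame of mat below 0.008 m and angle between tray's own z axis and vertical below 0.1 rad and linear speed of tray below 0.03 m/s), for 0.2 s.
At the end, for the whole second after the job is handed in: Lid and tray both stand flat (within 0.1 rad) and at rest on the mat, knob and post up, each wholly on it: the lid's centre within 26 mm (mat x) and 91 mm (mat y) of the mat's centre, the tray's within 40 mm and 105 mm (up to 7 mm of overhang is forgiven) (all of step 2 and x of lid in the frame of mat between -0.026 and 0.026 m and y of lid in the frame of mat between -0.091 and 0.091 m and z of lid in the frame of mat below 0.008 m and angle between lid's own z axis and vertical below 0.1 rad and linear speed of lid below 0.03 m/s); the robot touches nothing.
It fails at once if the lid is dropped (faster than 0.5 m/s within 30 mm of the counter) (height (world z) of lid below 0.03 m and linear speed of lid above 0.5 m/s).
It fails at once if the tray is dropped (faster than 0.5 m/s within 30 mm of the counter) (height (world z) of tray below 0.03 m and linear speed of tray above 0.5 m/s).
It fails at once if the lid is tipped by more than 0.6 rad (angle between lid's own z axis and vertical above 0.6 rad).
It fails at once if the tray is tipped by more than 0.6 rad (angle between tray's own z axis and vertical above 0.6 rad).
It also fails if it takes over 61 s, if anything falls off the work surface, if the arm or the gripper's body presses on something with over 40 N, if the wrist force passes 120 N, or if a joint passes its speed limit or range.

### The arm

A 6-joint arm with a two-finger parallel gripper is mounted at the origin on a cart in front of the work surface, level with it; the furniture and walls round the work are solid. World frame = base frame: x ahead of the robot, y to its left, z up, the work surface at z = 0. Lengths are in mm, angles in rad, forces in N, time in s.
With the tool pointing down it reaches from about 275 to 875 mm from the base axis. Payload 12.5 kg.
Tool frame: the origin (TCP) lies at the very end of the fingers, on their centre line; the grasp point (between the pads) lies grip_point_offset behind it (grip_point_offset is the distance from the TCP to the grasp point, in mm); z points along the fingers, y is the direction in which the jaws open and shut (so a half turn about z gives the same grasp; the last joint's range is limited). The gripper opens to 85 mm and grips with 20 to 120 N. Pads are 22 mm wide; open, the fingers measure 114 mm over their backs; the gripper's body (76 mm by 85 mm) begins 54 mm behind the grasp point. The pads swing forward as they close: fully open they stand 13 mm farther back than shut.
Start: joints at [1.137, 0.351, 1.652, -0, 1.139, -0.085], TCP at [187.942, 516.877, 231.29] pointing down, gripper open.
Joint ranges: [-2.75, 2.75], [-0.79, 2.1], [0.01, 2.65], [-1.57, 4.71], [0.07, 3.14], [-2.87, 2.87]. Speed limits (rad/s): [2.22, 2.22, 2.79, 3.14, 3.14, 3.14].

### API

Orientations are given as [roll, pitch, yaw] about the fixed x, y, z axes, in that order (R = Rz(yaw) Ry(pitch) Rx(roll)).
In Python, from bench import observe, snapshot, job_done, grip_point_offset gives the robot as it stands.
- The arm moves only by the tool move_arm, never from a script. Its argument "series" is a list of rows, each an object of numbers: "tx", "ty", "tz": the shift along the world's x, y, z in m; "ax", "ay", "az": the turn, a rotation vector about the world's x, y, z in degrees; "fingers": the opening, from -1 (shut) to 1 (fully open). A call has exactly 8 rows; each row shifts and turns the commanded pose from where the row before left it; what a row does not reach is not made up. A row lasts 1/10 s, in which the tool goes at most 50 mm and 8.59 degrees, less where a joint would pass 70% of its speed; a pose out of reach is approached as far as the arm can. A call with a gripper value outside its range is refused whole. The fingers move at their own pace and stop on an object; "force" is the grip in N (left out, the last holds). Time passes only in rows, so rows that do not move let the fingers close, or fill a call up. It gives the time, the measured TCP pose, the force and the opening at its end, in the units of the state.
- observe(): the state, without advancing time (a new reading comes with each control period).
- snapshot(name): name is "scene" or "top" or "wrist"; returns a dict with "image" (400x640x3 uint8, red, green, blue), "intrinsics" (3x3 intrinsics, pixels), "T" (4x4, takes a point from camera to world coordinates); the wrist camera has in their place "hand_eye" (4x4, takes a point from camera to tool coordinates, whose origin is the TCP and whose axes are the flange's). Camera axes: x right, y up, looking along -z (the intrinsics and any distortion apply to the point x, -y, -z); pixel columns grow to the right and rows downward; lengths in mm; the calibration is good to about 2 mm. A picture is of the moment at which its call begins: read the wrist's pose just before it. There is no depth.
- job_done(): hands the job in, once; it reports no verdict.
The state is a dict: "t": time; "joint_pos": joint angles; "joint_velocities": joint speeds; "effort": joint torques, N m; "position": TCP position; "eef_rot": TCP orientation; "force": force on the tool from outside, world axes, zero at the start; "wrist_torque": the same for the moment, N m; "width": opening from 0.0 (shut) to 1.0 (fully open).
Only numpy, scipy, OpenCV 4.12 (cv2) and the standard library are available. Lean on these libraries where they do the work, as an engineer would, in place of code of your own. Each camera call takes 0.05 s, during which the arm holds its last target.

## Working session

There is one attempt and no reset: what is moved stays moved. The work goes in short steps, Python scripts to look and compute and a tool call to move; the robot and the scene stay as the last step left them, time stands still between calls to the robot, and variables do not carry over. Pictures are saved under pics/ and viewed, and the job is handed in when it is done.

Besides the shell and the picture viewer there is one more tool, called after "Emit:" in YAML: its name, and indented under it one key for each argument. move_arm: Moves the arm, as the interface text tells. Its arguments: {"type":"object","properties":{"series":{"type":"array","items":{"type":"object","properties":{"tx":{"type":"number"},"ty":{"type":"number"},"tz":{"type":"number"},"ax":{"type":"number"},"ay":{"type":"number"},"az":{"type":"number"},"fingers":{"type":"number"}}}},"force":{"type":"number"}},"required":["series"]}

```bash
mkdir -p pics; python3 - <<'E'
from bench import *
import cv2,numpy as np
print(observe()); print(grip_point_offset)
for n in("scene","top"):
    s=snapshot(n); cv2.imwrite(f"pics/{n}0.png",s["image"][:,:,::-1]); np.savez(f"{n}0.npz",**s)
    print(n,s["intrinsics"],s["T"], s.keys())
E
```

```text
{'t': 0.0, 'joint_pos': array([ 1.13742778e+00,  3.51240019e-01,  1.65243193e+00,  1.51754270e-06,
        1.13911760e+00, -8.45704679e-02]), 'joint_velocities': array([-0.00211415,  0.00074308, -0.00014601, -0.00247032,  0.00151145,
       -0.00087464]), 'effort': array([-3.19859275e-03, -5.06094968e+01, -2.91397297e+01, -1.57120617e-04,
        4.45630867e-03, -5.80215760e-05]), 'position': array([187.79007614, 516.58674671, 230.75337644]), 'eef_rot': array([-3.14040015e+00, -1.02474339e-04,  2.79279388e+00]), 'force': array([-0.66905186, -0.09397726,  1.18584731]), 'wrist_torque': array([ 0.01425893, -0.0288055 , -0.02255115]), 'width': 1.0013030556503257}
18.700000000000003
scene [[409.335968     0.         318.0615776 ]
 [  0.         409.335968   194.96376985]
 [  0.           0.           1.        ]] [[ 7.43636417e-01  4.77499296e-01 -4.67973613e-01  1.55455596e+02]
 [-6.68559955e-01  5.37047086e-01 -5.14400636e-01 -2.31195669e+02]
 [ 5.69792369e-03  6.95395463e-01  7.18604678e-01  6.54665450e+02]
 [ 0.00000000e+00  0.00000000e+00  0.00000000e+00  1.00000000e+00]] dict_keys(['image', 'intrinsics', 'T'])
top [[408.39390557   0.         324.60458427]
 [  0.         408.39390557 195.87762339]
 [  0.           0.           1.        ]] [[-1.25950703e-02  9.86522348e-01 -1.63141106e-01  4.08643718e+02]
 [-9.99910837e-01 -1.17022886e-02  6.43233353e-03  1.95249345e+02]
 [ 4.43651647e-03  1.63207575e-01  9.86581778e-01  9.11557343e+02]
 [ 0.00000000e+00  0.00000000e+00  0.00000000e+00  1.00000000e+00]] dict_keys(['image', 'intrinsics', 'T'])
```

View pics/scene0.png

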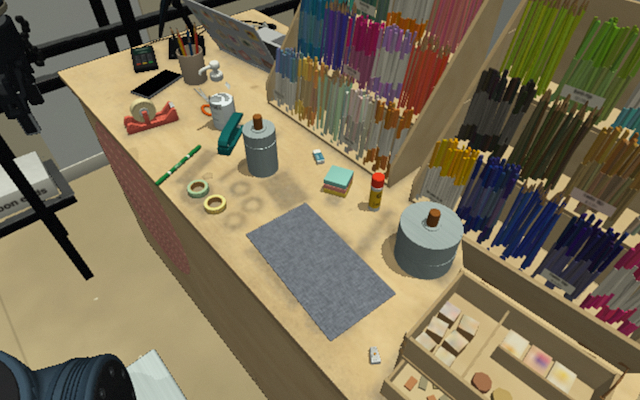

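View pics/top0.png

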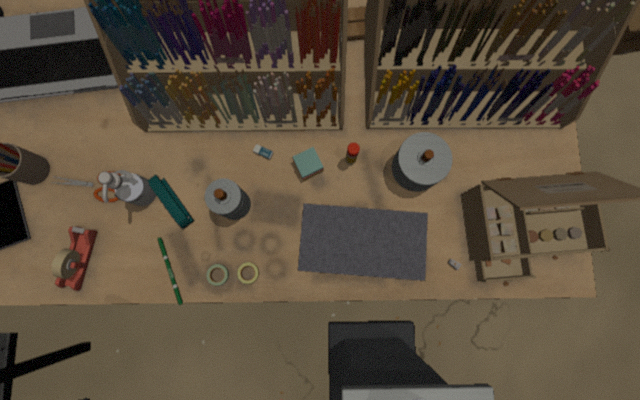

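```bash
cat > h.py <<'E'
import numpy as np,cv2
def load(n): return dict(np.load(n))
def ray(s,uv,T=None):
    K=s["intrinsics"];T=s["T"] if T is None else T
    d=np.array([(uv[0]-K[0,2])/K[0,0],-(uv[1]-K[1,2])/K[1,1],-1.])
    return T[:3,3],T[:3,:3]@d
def onz(s,uv,z,T=None):
    o,d=ray(s,uv,T); return o+d*(z-o[2])/d[2]
def proj(s,p,T=None):
    T=s["T"] if T is None else T
    c=(np.asarray(p)-T[:3,3])@T[:3,:3]; K=s["intrinsics"]
    return np.stack([K[0,0]*c[...,0]/-c[...,2]+K[0,2], K[1,1]*-c[...,1]/-c[...,2]+K[1,2]],-1)
E
python3 - <<'E'
from h import *
S=load("scene0.npz");T=load("top0.npz")
print("mat scene",[onz(S,u,3).round(0) for u in[(248,235),(303,203),(395,293),(332,336)]])
print("mat top",[onz(T,u,3).round(0) for u in[(302,205),(428,211),(424,279),(299,271)]])
a,b=ray(S,(433,212));c,d=ray(T,(428,155))
k=np.linalg.lstsq(np.stack([b,-d],1),c-a,rcond=None)[0]; print(a+b*k[0],c+d*k[1])
def crop(s,x0,y0,x1,y1,f,n):
    cv2.imwrite(n,cv2.resize(s["image"][y0:y1,x0:x1,::-1],None,fx=f,fy=f,interpolation=cv2.INTER_CUBIC))
crop(S,380,180,480,290,5,"pics/c1.png");crop(T,290,120,490,290,4,"pics/c2.png")
E
```

```text
mat scene [array([399., 246.,   3.]), array([539., 239.,   3.]), array([519., -39.,   3.]), array([379., -23.,   3.])]
mat top [array([539., 240.,   3.]), array([522., -42.,   3.]), array([372., -25.,   3.]), array([393., 247.,   3.])]
[618.84624471 -16.52287242 128.46590432] [617.8213844  -15.59388689 127.94237145]
```

View pics/c1.png

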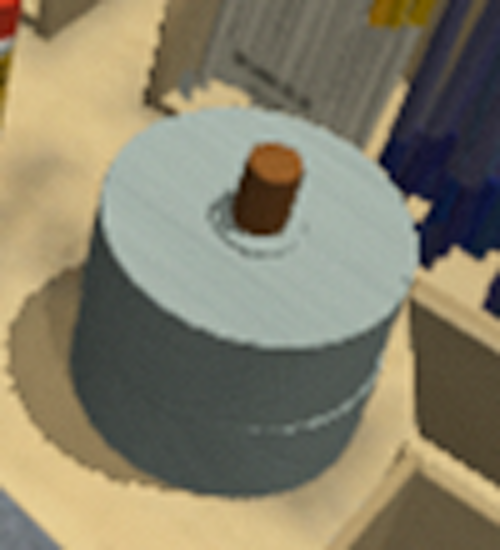

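View pics/c2.png

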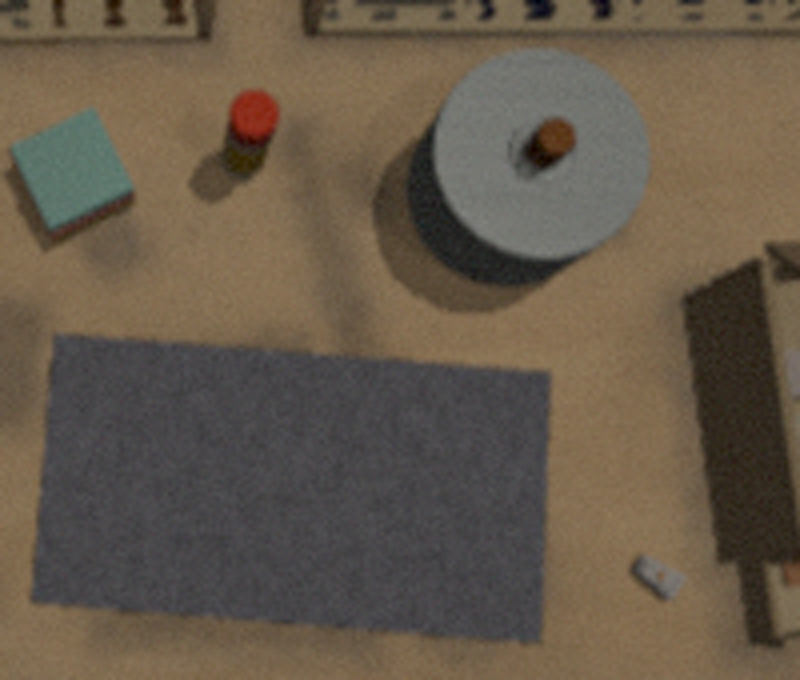

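```bash
python3 - <<'E'
from h import *
S=load("scene0.npz");T=load("top0.npz")
c=np.array([onz(T,u,3) for u in[(303.4,203.6),(427.4,212.4),(424.9,280.1),(297.9,270.1)]]);print(c.round(),c.mean(0))
for a in (0,1,2,3): print(np.linalg.norm(c[a]-c[a-1]), np.degrees(np.arctan2(*(c[a]-c[a-1])[1::-1])))
for s,u in((S,(434.8,211.4)),(T,(428.9,153.4))): print(onz(s,u,127))
# lid disc fit top: left/right/top/bottom extremes
print([onz(T,u,95).round(1) for u in((398.3,158),(452,159),(425,132),(424,184.5))])
print([onz(S,(x/5+379.6,y/5+179.6),95).round(1) for x,y in((101,205),(419,258),(230,108),(285,347))])
# bottom body
from math import *
import itertools
g=np.linspace(0,2*pi,9)[:-1]
for z in(95,0): 
  p=np.array([[617+56*cos(t),-16+56*sin(t),z] for t in g]); print((proj(S,p)-[379.6,179.6])*5)
E
```

```text
[[542. 237.   3.]
 [519. -41.   3.]
 [370. -27.   3.]
 [395. 250.   3.]] [456.33774652 104.77107985   3.        ]
147.45698739207637 -4.917319871209842
278.877360235586 -94.78470077774877
149.25183948911058 174.82728247256136
278.2136888167273 84.84628539921408
[623.60085282 -17.14792753 127.        ]
[621.32185174 -17.8111853  127.        ]
[array([620.9,  37.1,  95. ]), array([617.6, -73.5,  95. ]), array([676. , -20.9,  95. ]), array([564.8, -13. ,  95. ])]
[array([586.8,  24.2,  95. ]), array([651.5, -66.1,  95. ]), array([660.,  23.,  95.]), array([584.7, -58.3,  95. ])]
[[336.89550936 148.62610747]
 [223.15148563 111.62700741]
 [121.05878945 139.37182993]
 [ 85.11858975 219.31400526]
 [142.38070332 309.75675645]
 [265.37187965 353.89222229]
 [375.25777083 320.37104935]
 [401.95059014 233.31067466]]
[[282.10375053 306.89231407]
 [178.47955809 270.51146683]
 [ 84.27933715 297.90474791]
 [ 50.16858527 376.36735948]
 [101.08857837 464.51450434]
 [212.31498673 507.26702336]
 [313.1342989  474.70937415]
 [339.6424023  389.88866046]]
```

Emit:
move_arm:
  series:
    - {"tx": 0.025,"ty": -0.03,"tz": 0.005,"az": 2.5,"fingers": 1}
    - {"tx": 0.025,"ty": -0.03,"tz": 0.005,"az": 2.5}
    - {"tx": 0.025,"ty": -0.03,"tz": 0.005,"az": 2.5}
    - {"tx": 0.025,"ty": -0.03,"az": 2.5}
    - {"tx": 0.025,"ty": -0.03,"az": 2.5}
    - {"tx": 0.025,"ty": -0.03,"az": 2.5}
    - {"tx": 0.025,"ty": -0.03,"az": 2.5}
    - {"tx": 0.025,"ty": -0.03,"az": 2.5}
  force: 40

```text
validation failed for argument at $.se...
```

Emit:
move_arm:
  series:
    - {"tx": 0.025,"ty": -0.03,"tz": 0.005,"ax": 0,"ay": 0,"az": 2.5,"fingers": 1}
    - {"tx": 0.025,"ty": -0.03,"tz": 0.005,"ax": 0,"ay": 0,"az": 2.5,"fingers": 1}
    - {"tx": 0.025,"ty": -0.03,"tz": 0.005,"ax": 0,"ay": 0,"az": 2.5,"fingers": 1}
    - {"tx": 0.025,"ty": -0.03,"tz": 0,"ax": 0,"ay": 0,"az": 2.5,"fingers": 1}
    - {"tx": 0.025,"ty": -0.03,"tz": 0,"ax": 0,"ay": 0,"az": 2.5,"fingers": 1}
    - {"tx": 0.025,"ty": -0.03,"tz": 0,"ax": 0,"ay": 0,"az": 2.5,"fingers": 1}
    - {"tx": 0.025,"ty": -0.03,"tz": 0,"ax": 0,"ay": 0,"az": 2.5,"fingers": 1}
    - {"tx": 0.025,"ty": -0.03,"tz": 0,"ax": 0,"ay": 0,"az": 2.5,"fingers": 1}
  force: 40

```text
t: 0.9
position: [388.6, 275.4, 246.1]
eef_rot: [-3.141, -0.0, -3.139]
force: [0.9, 0.1, 0.3]
width: 1.001
```

Emit:
move_arm:
  series:
    - {"tx": 0.025,"ty": -0.036,"tz": 0,"ax": 0,"ay": 0,"az": 0,"fingers": 1}
    - {"tx": 0.025,"ty": -0.036,"tz": 0,"ax": 0,"ay": 0,"az": 0,"fingers": 1}
    - {"tx": 0.025,"ty": -0.036,"tz": 0,"ax": 0,"ay": 0,"az": 0,"fingers": 1}
    - {"tx": 0.025,"ty": -0.036,"tz": 0,"ax": 0,"ay": 0,"az": 0,"fingers": 1}
    - {"tx": 0.025,"ty": -0.036,"tz": 0,"ax": 0,"ay": 0,"az": 0,"fingers": 1}
    - {"tx": 0.025,"ty": -0.036,"tz": 0,"ax": 0,"ay": 0,"az": 0,"fingers": 1}
    - {"tx": 0.025,"ty": -0.036,"tz": 0,"ax": 0,"ay": 0,"az": 0,"fingers": 1}
    - {"tx": 0.025,"ty": -0.036,"tz": 0,"ax": 0,"ay": 0,"az": 0,"fingers": 1}

```text
t: 1.7
position: [588.6, -12.8, 246.0]
eef_rot: [3.141, -0.001, -3.142]
force: [1.6, 1.0, 0.7]
width: 0.998
```

```bash
cat > w.py <<'E'
from bench import *
from h import *
import sys
from scipy.spatial.transform import Rotation as R
o=observe(); s=snapshot("wrist"); n=sys.argv[1]
M=np.eye(4); M[:3,:3]=R.from_euler("xyz",o["eef_rot"]).as_matrix(); M[:3,3]=o["position"]
s["T"]=M@s.pop("hand_eye"); np.savez(n+".npz",**s)
cv2.imwrite(f"pics/{n}.png",s["image"][:,:,::-1]); print(o["t"],o["position"],o["eef_rot"],o["force"],o["joint_pos"].round(2)); print(s["T"].round(3),s["intrinsics"])
E
python3 w.py w1
```

```text
1.7 [588.57271093 -12.84085736 245.9944212 ] [ 3.14147392e+00 -5.45477671e-04 -3.14152919e+00] [1.62168513 0.97715496 0.72186677] [-0.1   0.41  1.53  0.    1.2  -1.67]
[[ 0.00000e+00 -9.45000e-01 -3.26000e-01  5.03969e+02]
 [ 1.00000e+00  0.00000e+00  0.00000e+00 -1.29170e+01]
 [-0.00000e+00 -3.26000e-01  9.45000e-01  3.89093e+02]
 [ 0.00000e+00  0.00000e+00  0.00000e+00  1.00000e+00]] [[286.78794529   0.         319.35757113]
 [  0.         286.78794529 204.59134116]
 [  0.           0.           1.        ]]
```

View pics/w1.png

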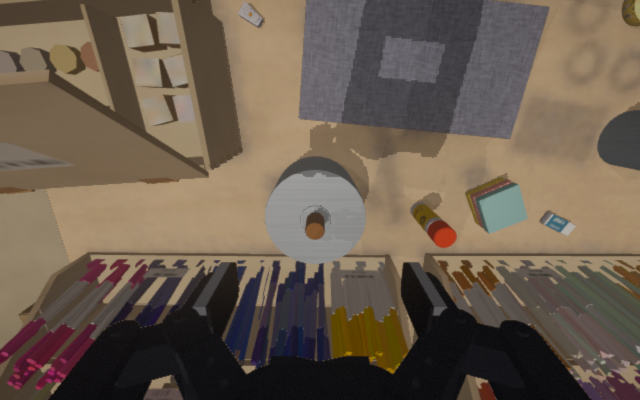

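```bash
python3 - <<'E'
from h import *
s=load("w1.npz"); im=s["image"]
cv2.imwrite("pics/w1c.png",cv2.resize(im[150:275,250:380,::-1],None,fx=5,fy=4.8 if 0 else 4.6,interpolation=cv2.INTER_CUBIC))
hsv=cv2.cvtColor(im,cv2.COLOR_RGB2HSV); m=(hsv[...,0]<14)&(hsv[...,1]>130); m[:190]=0;m[250:]=0;m[:,:290]=0;m[:,340:]=0
ys,xs=np.nonzero(m); print(xs.min(),xs.max(),ys.min(),ys.max(),xs.mean())
print(onz(s,(314.5,231.5),127))
E
```

```text
306 323 222 238 315.22222222222223
[622.75860635 -17.81529771 127.        ]
```

View pics/w1c.png

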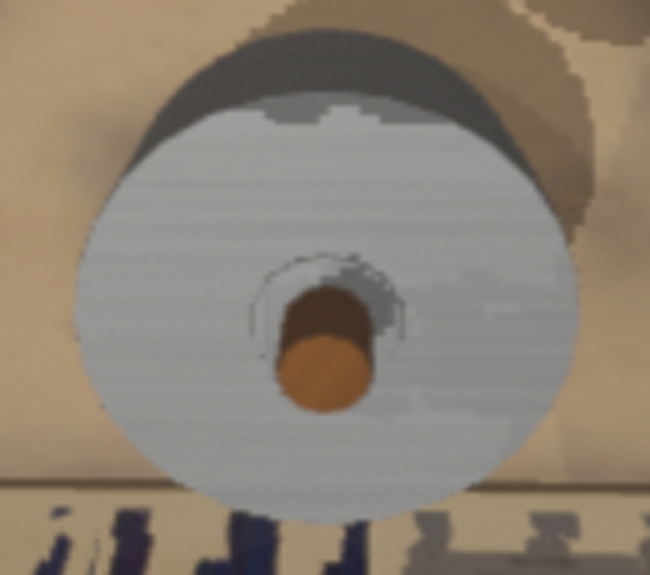

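Emit:
move_arm:
  series:
    - {"tx": 0.017,"ty": -0.0025,"tz": 0,"ax": 0,"ay": 0,"az": 0,"fingers": 1}
    - {"tx": 0.016,"ty": -0.0025,"tz": 0,"ax": 0,"ay": 0,"az": 0,"fingers": 1}
    - {"tx": 0,"ty": 0,"tz": -0.02,"ax": 0,"ay": 0,"az": 0,"fingers": 0.2}
    - {"tx": 0,"ty": 0,"tz": -0.02,"ax": 0,"ay": 0,"az": 0,"fingers": 0.2}
    - {"tx": 0,"ty": 0,"tz": -0.02,"ax": 0,"ay": 0,"az": 0,"fingers": 0.2}
    - {"tx": 0,"ty": 0,"tz": -0.02,"ax": 0,"ay": 0,"az": 0,"fingers": 0.2}
    - {"tx": 0,"ty": 0,"tz": -0.01,"ax": 0,"ay": 0,"az": 0,"fingers": 0.2}
    - {"tx": 0,"ty": 0,"tz": 0,"ax": 0,"ay": 0,"az": 0,"fingers": 0.2}

```text
t: 2.55
position: [620.2, -16.0, 154.9]
eef_rot: [3.141, -0.003, -3.141]
force: [0.4, -0.2, 0.3]
width: 0.6
```

```bash
python3 w.py w2
```

```text
2.55 [620.20950762 -16.01708552 154.90667526] [ 3.14135421e+00 -2.69625334e-03 -3.14128787e+00] [ 0.42501273 -0.20131284  0.33631325] [-0.1   0.56  1.53 -0.    1.06 -1.67]
[[-0.00000e+00 -9.46000e-01 -3.24000e-01  5.35913e+02]
 [ 1.00000e+00 -0.00000e+00 -0.00000e+00 -1.61310e+01]
 [ 0.00000e+00 -3.24000e-01  9.46000e-01  2.98187e+02]
 [ 0.00000e+00  0.00000e+00  0.00000e+00  1.00000e+00]] [[286.78794529   0.         319.35757113]
 [  0.         286.78794529 204.59134116]
 [  0.           0.           1.        ]]
```

View pics/w2.png

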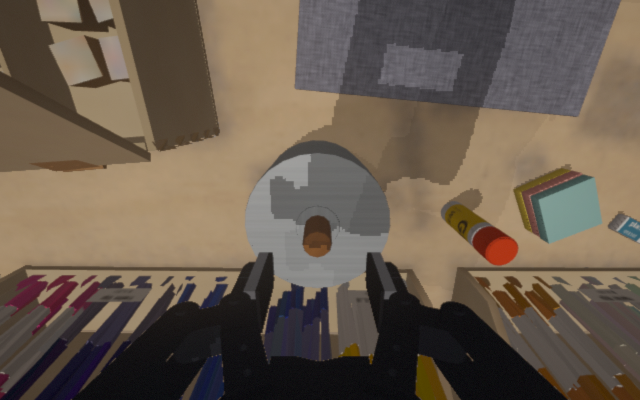

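Emit:
move_arm:
  series:
    - {"tx": 0.001,"ty": -0.0015,"tz": -0.018,"ax": 0,"ay": 0,"az": 0,"fingers": 0.2}
    - {"tx": 0,"ty": 0,"tz": -0.018,"ax": 0,"ay": 0,"az": 0,"fingers": 0.2}
    - {"tx": 0,"ty": 0,"tz": -0.012,"ax": 0,"ay": 0,"az": 0,"fingers": 0.2}
    - {"tx": 0,"ty": 0,"tz": -0.006,"ax": 0,"ay": 0,"az": 0,"fingers": 0.2}
    - {"tx": 0,"ty": 0,"tz": 0,"ax": 0,"ay": 0,"az": 0,"fingers": 0.2}
    - {"tx": 0,"ty": 0,"tz": 0,"ax": 0,"ay": 0,"az": 0,"fingers": -1}
    - {"tx": 0,"ty": 0,"tz": 0,"ax": 0,"ay": 0,"az": 0,"fingers": -1}
    - {"tx": 0,"ty": 0,"tz": 0,"ax": 0,"ay": 0,"az": 0,"fingers": -1}

```text
t: 3.4
position: [622.4, -17.7, 103.3]
eef_rot: [-3.141, 0.001, -3.141]
force: [-1.1, -0.3, 4.9]
width: 0.214
```

Emit:
move_arm:
  series:
    - {"tx": 0,"ty": 0,"tz": 0,"ax": 0,"ay": 0,"az": 0,"fingers": -1}
    - {"tx": 0,"ty": 0,"tz": 0,"ax": 0,"ay": 0,"az": 0,"fingers": -1}
    - {"tx": 0,"ty": 0,"tz": 0,"ax": 0,"ay": 0,"az": 0,"fingers": -1}
    - {"tx": 0,"ty": 0,"tz": 0,"ax": 0,"ay": 0,"az": 0,"fingers": -1}
    - {"tx": 0,"ty": 0,"tz": 0,"ax": 0,"ay": 0,"az": 0,"fingers": -1}
    - {"tx": 0,"ty": 0,"tz": 0.003,"ax": 0,"ay": 0,"az": 0,"fingers": -1}
    - {"tx": 0,"ty": 0,"tz": 0.006,"ax": 0,"ay": 0,"az": 0,"fingers": -1}
    - {"tx": 0,"ty": 0,"tz": 0.006,"ax": 0,"ay": 0,"az": 0,"fingers": -1}

```text
t: 4.2
position: [621.9, -17.6, 117.7]
eef_rot: [3.142, -0.0, -3.141]
force: [-0.9, 0.3, -1.3]
width: 0.209
```

```bash
python3 w.py w3
```

```text
4.2 [621.88678843 -17.60824191 117.68915474] [ 3.14152893e+00 -2.40673800e-04 -3.14138603e+00] [-0.90760704  0.32549343 -1.31163753] [-0.1   0.61  1.55  0.    0.98 -1.67]
[[-0.00000e+00 -9.45000e-01 -3.26000e-01  5.37240e+02]
 [ 1.00000e+00 -0.00000e+00  0.00000e+00 -1.76890e+01]
 [-0.00000e+00 -3.26000e-01  9.45000e-01  2.60762e+02]
 [ 0.00000e+00  0.00000e+00  0.00000e+00  1.00000e+00]] [[286.78794529   0.         319.35757113]
 [  0.         286.78794529 204.59134116]
 [  0.           0.           1.        ]]
```

View pics/w3.png

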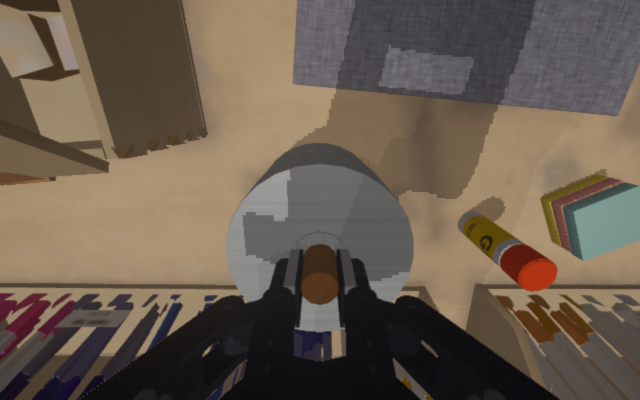

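Emit:
move_arm:
  series:
    - {"tx": 0,"ty": 0,"tz": 0.008,"ax": 0,"ay": 0,"az": 0,"fingers": -1}
    - {"tx": 0,"ty": 0,"tz": 0.01,"ax": 0,"ay": 0,"az": 0,"fingers": -1}
    - {"tx": 0,"ty": 0,"tz": 0.012,"ax": 0,"ay": 0,"az": 0,"fingers": -1}
    - {"tx": 0,"ty": 0,"tz": 0.012,"ax": 0,"ay": 0,"az": 0,"fingers": -1}
    - {"tx": 0,"ty": 0,"tz": 0.012,"ax": 0,"ay": 0,"az": 0,"fingers": -1}
    - {"tx": 0,"ty": 0,"tz": 0.01,"ax": 0,"ay": 0,"az": 0,"fingers": -1}
    - {"tx": 0,"ty": 0,"tz": 0.008,"ax": 0,"ay": 0,"az": 0,"fingers": -1}
    - {"tx": 0,"ty": 0,"tz": 0.004,"ax": 0,"ay": 0,"az": 0,"fingers": -1}

```text
t: 5.05
position: [622.2, -17.6, 194.3]
eef_rot: [-3.141, 0.001, -3.141]
force: [0.6, -0.2, -0.4]
width: 0.216
```

```bash
python3 - <<'E'
from bench import *
import cv2
print(observe()["position"],observe()["force"])
s=snapshot("scene");cv2.imwrite("pics/s4.png",s["image"][:,:,::-1])
E
```

```text
[622.16649741 -17.63983667 194.26416162] [ 0.57309923 -0.1940836  -0.38543793]
```

View pics/s4.png

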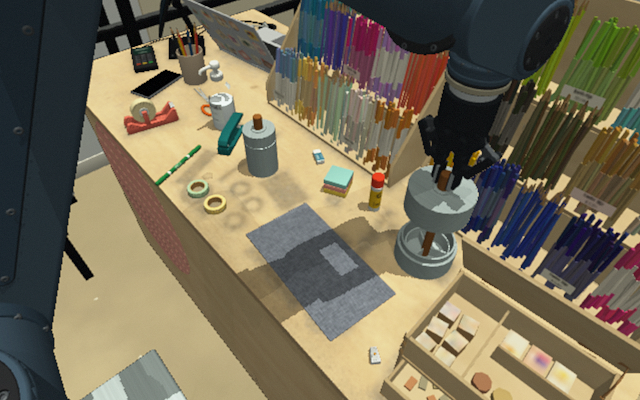

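Emit:
move_arm:
  series:
    - {"tx": -0.004,"ty": 0.005,"tz": 0,"ax": 0,"ay": 0,"az": 0,"fingers": -1}
    - {"tx": -0.008,"ty": 0.01,"tz": 0,"ax": 0,"ay": 0,"az": 0,"fingers": -1}
    - {"tx": -0.012,"ty": 0.014,"tz": 0,"ax": 0,"ay": 0,"az": 0,"fingers": -1}
    - {"tx": -0.013,"ty": 0.0155,"tz": 0,"ax": 0,"ay": 0,"az": 0,"fingers": -1}
    - {"tx": -0.013,"ty": 0.0155,"tz": 0,"ax": 0,"ay": 0,"az": 0,"fingers": -1}
    - {"tx": -0.013,"ty": 0.0155,"tz": 0,"ax": 0,"ay": 0,"az": 0,"fingers": -1}
    - {"tx": -0.013,"ty": 0.0155,"tz": 0,"ax": 0,"ay": 0,"az": 0,"fingers": -1}
    - {"tx": -0.013,"ty": 0.0155,"tz": 0,"ax": 0,"ay": 0,"az": 0,"fingers": -1}

```text
t: 5.9
position: [531.6, 90.1, 193.0]
eef_rot: [3.142, -0.001, -3.141]
force: [-0.7, 0.3, -0.8]
width: 0.213
```

Emit:
move_arm:
  series:
    - {"tx": -0.013,"ty": 0.0155,"tz": 0,"ax": 0,"ay": 0,"az": 0,"fingers": -1}
    - {"tx": -0.013,"ty": 0.0155,"tz": 0,"ax": 0,"ay": 0,"az": 0,"fingers": -1}
    - {"tx": -0.013,"ty": 0.0155,"tz": 0,"ax": 0,"ay": 0,"az": 0,"fingers": -1}
    - {"tx": -0.012,"ty": 0.014,"tz": 0,"ax": 0,"ay": 0,"az": 0,"fingers": -1}
    - {"tx": -0.01,"ty": 0.011,"tz": 0,"ax": 0,"ay": 0,"az": 0,"fingers": -1}
    - {"tx": -0.006,"ty": 0.007,"tz": -0.003,"ax": 0,"ay": 0,"az": 0,"fingers": -1}
    - {"tx": -0.002,"ty": 0.003,"tz": -0.006,"ax": 0,"ay": 0,"az": 0,"fingers": -1}
    - {"tx": 0,"ty": 0,"tz": -0.011,"ax": 0,"ay": 0,"az": 0,"fingers": -1}

```text
t: 6.7
position: [464.2, 170.7, 173.0]
eef_rot: [3.141, 0.001, -3.141]
force: [-0.6, -0.5, -1.4]
width: 0.212
```

Emit:
move_arm:
  series:
    - {"tx": 0,"ty": 0,"tz": -0.012,"ax": 0,"ay": 0,"az": 0,"fingers": -1}
    - {"tx": 0,"ty": 0,"tz": -0.012,"ax": 0,"ay": 0,"az": 0,"fingers": -1}
    - {"tx": 0,"ty": 0,"tz": -0.012,"ax": 0,"ay": 0,"az": 0,"fingers": -1}
    - {"tx": 0,"ty": 0,"tz": -0.012,"ax": 0,"ay": 0,"az": 0,"fingers": -1}
    - {"tx": 0,"ty": 0,"tz": -0.012,"ax": 0,"ay": 0,"az": 0,"fingers": -1}
    - {"tx": 0,"ty": 0,"tz": -0.012,"ax": 0,"ay": 0,"az": 0,"fingers": -1}
    - {"tx": 0,"ty": 0,"tz": -0.008,"ax": 0,"ay": 0,"az": 0,"fingers": -1}
    - {"tx": 0,"ty": 0,"tz": -0.004,"ax": 0,"ay": 0,"az": 0,"fingers": -1}

```text
t: 7.5
position: [463.7, 170.3, 88.4]
eef_rot: [-3.141, -0.001, -3.141]
force: [-0.0, 0.1, -2.2]
width: 0.217
```

```bash
python3 - <<'E'
from bench import *
import cv2
print(observe()["position"],observe()["force"],observe()["t"])
s=snapshot("scene");cv2.imwrite("pics/s5.png",cv2.resize(s["image"][150:350,200:480,::-1],None,fx=2.8,fy=2.8))
E
```

```text
[463.70122604 170.29876322  88.35246751] [-0.0318184  0.1098823 -2.1561361] 7.5
```

View pics/s5.png

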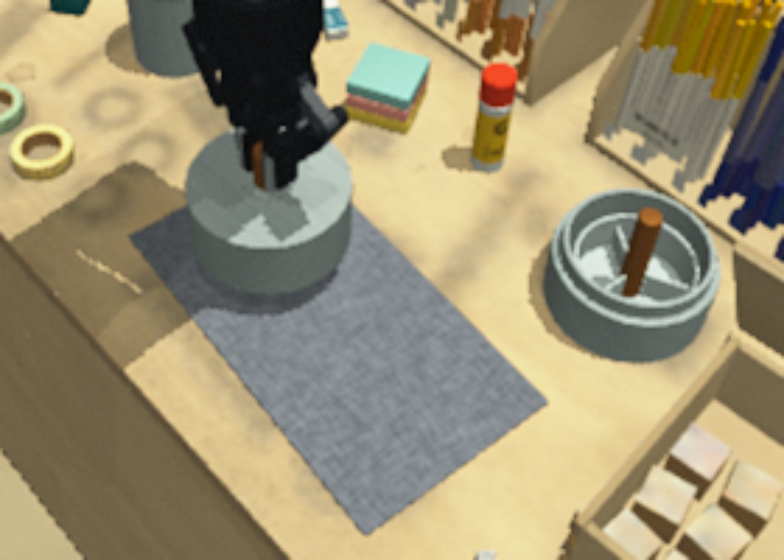

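Emit:
move_arm:
  series:
    - {"tx": 0,"ty": 0,"tz": -0.007,"ax": 0,"ay": 0,"az": 0,"fingers": -1}
    - {"tx": 0,"ty": 0,"tz": -0.006,"ax": 0,"ay": 0,"az": 0,"fingers": -1}
    - {"tx": 0,"ty": 0,"tz": -0.005,"ax": 0,"ay": 0,"az": 0,"fingers": -1}
    - {"tx": 0,"ty": 0,"tz": -0.003,"ax": 0,"ay": 0,"az": 0,"fingers": -1}
    - {"tx": 0,"ty": 0,"tz": -0.002,"ax": 0,"ay": 0,"az": 0,"fingers": -1}
    - {"tx": 0,"ty": 0,"tz": -0.001,"ax": 0,"ay": 0,"az": 0,"fingers": -1}
    - {"tx": 0,"ty": 0,"tz": 0,"ax": 0,"ay": 0,"az": 0,"fingers": -1}
    - {"tx": 0,"ty": 0,"tz": 0,"ax": 0,"ay": 0,"az": 0,"fingers": -1}

```text
t: 8.35
position: [464.0, 170.4, 65.4]
eef_rot: [3.142, 0.0, -3.141]
force: [-0.6, -0.8, -0.9]
width: 0.215
```

Emit:
move_arm:
  series:
    - {"tx": 0,"ty": 0,"tz": -0.001,"ax": 0,"ay": 0,"az": 0,"fingers": -1}
    - {"tx": 0,"ty": 0,"tz": 0,"ax": 0,"ay": 0,"az": 0,"fingers": -1}
    - {"tx": 0,"ty": 0,"tz": -0.001,"ax": 0,"ay": 0,"az": 0,"fingers": -1}
    - {"tx": 0,"ty": 0,"tz": 0,"ax": 0,"ay": 0,"az": 0,"fingers": -1}
    - {"tx": 0,"ty": 0,"tz": 0,"ax": 0,"ay": 0,"az": 0,"fingers": -1}
    - {"tx": 0,"ty": 0,"tz": 0,"ax": 0,"ay": 0,"az": 0,"fingers": -1}
    - {"tx": 0,"ty": 0,"tz": 0,"ax": 0,"ay": 0,"az": 0,"fingers": -1}
    - {"tx": 0,"ty": 0,"tz": 0,"ax": 0,"ay": 0,"az": 0,"fingers": -1}

```text
t: 9.15
position: [464.0, 170.4, 63.3]
eef_rot: [3.142, 0.0, -3.141]
force: [-0.5, 0.3, -0.9]
width: 0.222
```

Emit:
move_arm:
  series:
    - {"tx": 0,"ty": 0,"tz": -0.001,"ax": 0,"ay": 0,"az": 0,"fingers": -1}
    - {"tx": 0,"ty": 0,"tz": 0,"ax": 0,"ay": 0,"az": 0,"fingers": -1}
    - {"tx": 0,"ty": 0,"tz": -0.001,"ax": 0,"ay": 0,"az": 0,"fingers": -1}
    - {"tx": 0,"ty": 0,"tz": 0,"ax": 0,"ay": 0,"az": 0,"fingers": -1}
    - {"tx": 0,"ty": 0,"tz": 0,"ax": 0,"ay": 0,"az": 0,"fingers": -1}
    - {"tx": 0,"ty": 0,"tz": 0,"ax": 0,"ay": 0,"az": 0,"fingers": -1}
    - {"tx": 0,"ty": 0,"tz": 0,"ax": 0,"ay": 0,"az": 0,"fingers": -1}
    - {"tx": 0,"ty": 0,"tz": 0,"ax": 0,"ay": 0,"az": 0,"fingers": -1}

```text
t: 9.95
position: [463.9, 170.4, 61.3]
eef_rot: [3.142, -0.0, -3.141]
force: [-1.0, 0.5, 0.5]
width: 0.217
```

Near contact (force swung from −1 to +0.5 N); one more millimetre to confirm.

Emit:
move_arm:
  series:
    - {"tx": 0,"ty": 0,"tz": -0.0005,"ax": 0,"ay": 0,"az": 0,"fingers": -1}
    - {"tx": 0,"ty": 0,"tz": 0,"ax": 0,"ay": 0,"az": 0,"fingers": -1}
    - {"tx": 0,"ty": 0,"tz": -0.0005,"ax": 0,"ay": 0,"az": 0,"fingers": -1}
    - {"tx": 0,"ty": 0,"tz": 0,"ax": 0,"ay": 0,"az": 0,"fingers": -1}
    - {"tx": 0,"ty": 0,"tz": 0,"ax": 0,"ay": 0,"az": 0,"fingers": -1}
    - {"tx": 0,"ty": 0,"tz": 0,"ax": 0,"ay": 0,"az": 0,"fingers": -1}
    - {"tx": 0,"ty": 0,"tz": 0,"ax": 0,"ay": 0,"az": 0,"fingers": -1}
    - {"tx": 0,"ty": 0,"tz": 0,"ax": 0,"ay": 0,"az": 0,"fingers": -1}

```text
t: 10.75
position: [464.0, 170.4, 61.2]
eef_rot: [3.142, 0.0, -3.141]
force: [-6.3, 0.4, 15.9]
width: 0.214
```

```bash
python3 - <<'E'
from bench import *
import cv2,numpy as np
print(observe()["position"],observe()["force"],observe()["t"])
s=snapshot("scene");cv2.imwrite("pics/s6.png",cv2.resize(s["image"][150:350,200:480,::-1],None,fx=2.8,fy=2.8));np.savez("scene6.npz",**s)
print([observe()["force"][2] for _ in range(3)])
E
```

```text
[463.96878049 170.44259507  61.19811942] [-6.31013713  0.37533445 15.914084  ] 10.75
[np.float64(16.223759999795423), np.float64(16.223759999795423), np.float64(16.223759999795423)]
```

View pics/s6.png

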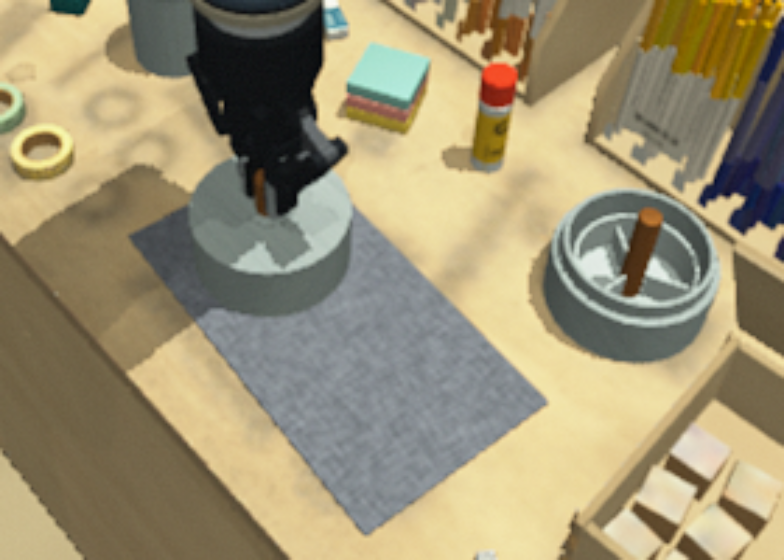

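Emit:
move_arm:
  series:
    - {"tx": 0,"ty": 0,"tz": 0.0005,"ax": 0,"ay": 0,"az": 0,"fingers": -1}
    - {"tx": 0,"ty": 0,"tz": 0,"ax": 0,"ay": 0,"az": 0,"fingers": 0.1}
    - {"tx": 0,"ty": 0,"tz": 0,"ax": 0,"ay": 0,"az": 0,"fingers": 0.1}
    - {"tx": 0,"ty": 0,"tz": 0,"ax": 0,"ay": 0,"az": 0,"fingers": 0.1}
    - {"tx": 0,"ty": 0,"tz": 0,"ax": 0,"ay": 0,"az": 0,"fingers": 0.1}
    - {"tx": 0,"ty": 0,"tz": 0.005,"ax": 0,"ay": 0,"az": 0,"fingers": 0.1}
    - {"tx": 0,"ty": 0,"tz": 0.01,"ax": 0,"ay": 0,"az": 0,"fingers": 0.1}
    - {"tx": 0,"ty": 0,"tz": 0.02,"ax": 0,"ay": 0,"az": 0,"fingers": 0.1}

```text
t: 11.6
position: [463.4, 170.2, 96.0]
eef_rot: [-3.141, -0.002, -3.141]
force: [0.6, 0.6, 0.4]
width: 0.551
```

Emit:
move_arm:
  series:
    - {"tx": 0,"ty": 0,"tz": 0.02,"ax": 0,"ay": 0,"az": 0,"fingers": 0.1}
    - {"tx": 0,"ty": 0,"tz": 0.02,"ax": 0,"ay": 0,"az": 0,"fingers": 0.1}
    - {"tx": 0,"ty": 0,"tz": 0.02,"ax": 0,"ay": 0,"az": 0,"fingers": 0.1}
    - {"tx": 0.005,"ty": -0.006,"tz": 0.02,"ax": 0,"ay": 0,"az": 0,"fingers": 0.1}
    - {"tx": 0.015,"ty": -0.018,"tz": 0.01,"ax": 0,"ay": 0,"az": 0,"fingers": 0.1}
    - {"tx": 0.02,"ty": -0.024,"tz": 0,"ax": 0,"ay": 0,"az": 0,"fingers": 0.1}
    - {"tx": 0.02,"ty": -0.024,"tz": 0,"ax": 0,"ay": 0,"az": 0,"fingers": 0.1}
    - {"tx": 0.02,"ty": -0.024,"tz": 0,"ax": 0,"ay": 0,"az": 0,"fingers": 0.1}

```text
t: 12.4
position: [544.7, 73.4, 186.9]
eef_rot: [3.142, 0.001, -3.141]
force: [0.5, 0.9, 0.2]
width: 0.551
```

```bash
python3 w.py w7; python3 - <<'E'
from bench import *
import cv2,numpy as np
s=snapshot("top");cv2.imwrite("pics/t7.png",cv2.resize(s["image"][100:310,270:500,::-1],None,fx=2.8,fy=2.8));np.savez("top7.npz",**s)
E
```

```text
12.4 [544.66956244  73.40328836 186.90199918] [ 3.14156642e+00  1.07310449e-03 -3.14111884e+00] [0.51537582 0.89078578 0.24788858] [ 0.05  0.4   1.7  -0.    1.04 -1.52]
[[-0.00000e+00 -9.45000e-01 -3.27000e-01  4.59835e+02]
 [ 1.00000e+00 -0.00000e+00  0.00000e+00  7.33050e+01]
 [-0.00000e+00 -3.27000e-01  9.45000e-01  3.29864e+02]
 [ 0.00000e+00  0.00000e+00  0.00000e+00  1.00000e+00]] [[286.78794529   0.         319.35757113]
 [  0.         286.78794529 204.59134116]
 [  0.           0.           1.        ]]
```

View pics/w7.png

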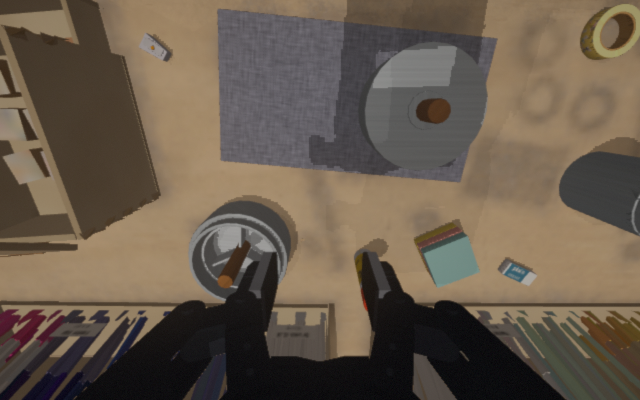

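View pics/t7.png

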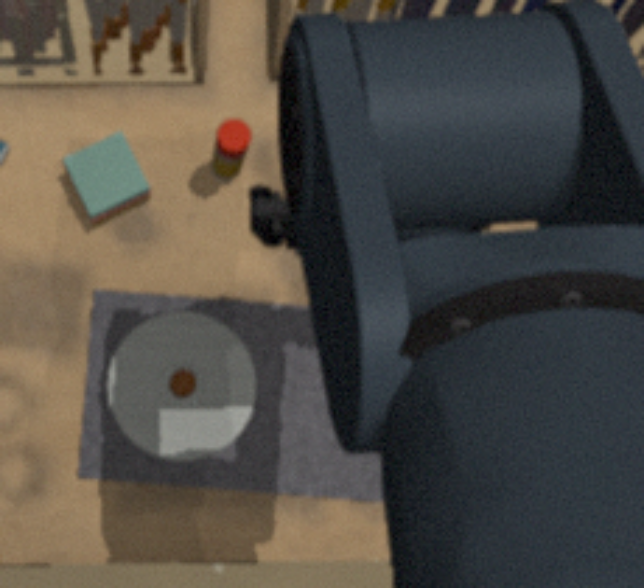

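```bash
python3 - <<'E'
from h import *
s=load("w7.npz"); 
c=np.array([onz(s,u,3) for u in((219,9),(497,38),(461,182),(220,160))]);print(c.round(),c.mean(0))
print("post",onz(s,(225.5,281.5),87)); T=load("top7.npz"); print("knob",onz(T,(182/2.8+270-.3,382/2.8+100-.3),85), onz(s,(437,110),85))
E
```

```text
[[371. -25.   3.]
 [396. 252.   3.]
 [545. 240.   3.]
 [519. -40.   3.]] [457.83098965 106.48871779   3.        ]
post [624.46599272 -19.44525415  87.        ]
knob [462.72670306 170.5187203   85.        ] [463.48496206 168.64994594  85.        ]
```

Emit:
move_arm:
  series:
    - {"tx": 0.015,"ty": -0.018,"tz": 0,"ax": 0,"ay": 0,"az": 0,"fingers": 0.1}
    - {"tx": 0.015,"ty": -0.018,"tz": 0,"ax": 0,"ay": 0,"az": 0,"fingers": 0}
    - {"tx": 0.015,"ty": -0.018,"tz": 0,"ax": 0,"ay": 0,"az": 0,"fingers": 0}
    - {"tx": 0.015,"ty": -0.018,"tz": 0,"ax": 0,"ay": 0,"az": 0,"fingers": 0}
    - {"tx": 0.012,"ty": -0.014,"tz": -0.01,"ax": 0,"ay": 0,"az": 0,"fingers": 0}
    - {"tx": 0.005,"ty": -0.006,"tz": -0.02,"ax": 0,"ay": 0,"az": 0,"fingers": 0}
    - {"tx": 0,"ty": 0,"tz": -0.02,"ax": 0,"ay": 0,"az": 0,"fingers": 0}
    - {"tx": 0,"ty": 0,"tz": -0.015,"ax": 0,"ay": 0,"az": 0,"fingers": 0}

```text
t: 13.3
position: [620.5, -17.3, 120.1]
eef_rot: [3.141, -0.001, -3.141]
force: [0.5, 0.6, -0.3]
width: 0.5
```

```bash
python3 w.py w8
```

```text
13.3 [620.47013256 -17.34721929 120.12168593] [ 3.14140552e+00 -8.14588029e-04 -3.14140369e+00] [ 0.51683986  0.59491105 -0.31048629] [-0.1   0.6   1.55  0.    0.99 -1.67]
[[ 0.00000e+00 -9.45000e-01 -3.26000e-01  5.35905e+02]
 [ 1.00000e+00 -0.00000e+00  0.00000e+00 -1.74440e+01]
 [-0.00000e+00 -3.26000e-01  9.45000e-01  2.63243e+02]
 [ 0.00000e+00  0.00000e+00  0.00000e+00  1.00000e+00]] [[286.78794529   0.         319.35757113]
 [  0.         286.78794529 204.59134116]
 [  0.           0.           1.        ]]
```

View pics/w8.png

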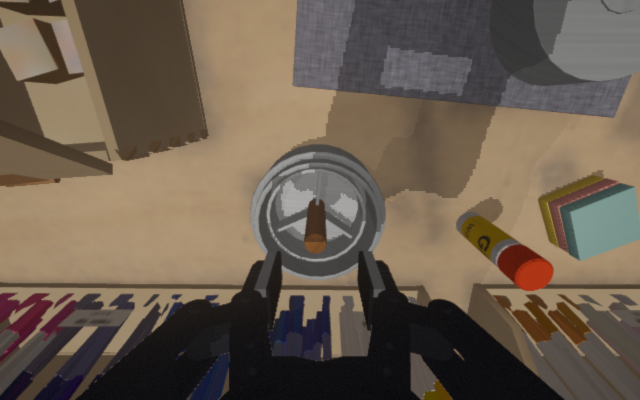

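Emit:
move_arm:
  series:
    - {"tx": 0.003,"ty": -0.002,"tz": -0.015,"ax": 0,"ay": 0,"az": 0,"fingers": 0}
    - {"tx": 0,"ty": 0,"tz": -0.015,"ax": 0,"ay": 0,"az": 0,"fingers": 0}
    - {"tx": 0,"ty": 0,"tz": -0.015,"ax": 0,"ay": 0,"az": 0,"fingers": 0}
    - {"tx": 0,"ty": 0,"tz": -0.01,"ax": 0,"ay": 0,"az": 0,"fingers": 0}
    - {"tx": 0,"ty": 0,"tz": -0.006,"ax": 0,"ay": 0,"az": 0,"fingers": 0}
    - {"tx": 0,"ty": 0,"tz": 0,"ax": 0,"ay": 0,"az": 0,"fingers": 0}
    - {"tx": 0,"ty": 0,"tz": 0,"ax": 0,"ay": 0,"az": 0,"fingers": 0}
    - {"tx": 0,"ty": 0,"tz": 0,"ax": 0,"ay": 0,"az": 0,"fingers": 0}

```text
t: 14.15
position: [624.4, -19.6, 60.5]
eef_rot: [-3.141, 0.001, -3.141]
force: [-0.4, -0.2, -0.1]
width: 0.496
```

```bash
python3 w.py w9
```

```text
14.15 [624.35855608 -19.6496774   60.47264631] [-3.14147275e+00  1.17330423e-03 -3.14130693e+00] [-0.39652015 -0.19263256 -0.12553739] [-0.11  0.69  1.57  0.    0.88 -1.68]
[[-0.00000e+00 -9.45000e-01 -3.28000e-01  5.39510e+02]
 [ 1.00000e+00 -0.00000e+00  0.00000e+00 -1.97110e+01]
 [-0.00000e+00 -3.28000e-01  9.45000e-01  2.03426e+02]
 [ 0.00000e+00  0.00000e+00  0.00000e+00  1.00000e+00]] [[286.78794529   0.         319.35757113]
 [  0.         286.78794529 204.59134116]
 [  0.           0.           1.        ]]
```

View pics/w9.png

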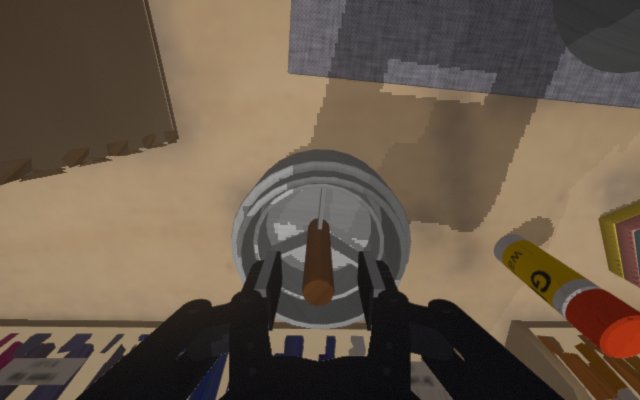

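Post top at (318,292), centred between the pads. Close and lift slowly.

Emit:
move_arm:
  series:
    - {"tx": 0,"ty": 0,"tz": 0,"ax": 0,"ay": 0,"az": 0,"fingers": -1}
    - {"tx": 0,"ty": 0,"tz": 0,"ax": 0,"ay": 0,"az": 0,"fingers": -1}
    - {"tx": 0,"ty": 0,"tz": 0,"ax": 0,"ay": 0,"az": 0,"fingers": -1}
    - {"tx": 0,"ty": 0,"tz": 0,"ax": 0,"ay": 0,"az": 0,"fingers": -1}
    - {"tx": 0,"ty": 0,"tz": 0,"ax": 0,"ay": 0,"az": 0,"fingers": -1}
    - {"tx": 0,"ty": 0,"tz": 0,"ax": 0,"ay": 0,"az": 0,"fingers": -1}
    - {"tx": 0,"ty": 0,"tz": 0,"ax": 0,"ay": 0,"az": 0,"fingers": -1}
    - {"tx": 0,"ty": 0,"tz": 0,"ax": 0,"ay": 0,"az": 0,"fingers": -1}

```text
t: 15.0
position: [624.1, -19.7, 60.0]
eef_rot: [-3.141, 0.0, -3.141]
force: [0.0, -2.1, 3.6]
width: 0.171
```

Emit:
move_arm:
  series:
    - {"tx": 0,"ty": 0,"tz": 0.004,"ax": 0,"ay": 0,"az": 0,"fingers": -1}
    - {"tx": 0,"ty": 0,"tz": 0.006,"ax": 0,"ay": 0,"az": 0,"fingers": -1}
    - {"tx": 0,"ty": 0,"tz": 0.008,"ax": 0,"ay": 0,"az": 0,"fingers": -1}
    - {"tx": 0,"ty": 0,"tz": 0.008,"ax": 0,"ay": 0,"az": 0,"fingers": -1}
    - {"tx": 0,"ty": 0,"tz": 0.008,"ax": 0,"ay": 0,"az": 0,"fingers": -1}
    - {"tx": 0,"ty": 0,"tz": 0.008,"ax": 0,"ay": 0,"az": 0,"fingers": -1}
    - {"tx": 0,"ty": 0,"tz": 0.004,"ax": 0,"ay": 0,"az": 0,"fingers": -1}
    - {"tx": 0,"ty": 0,"tz": 0,"ax": 0,"ay": 0,"az": 0,"fingers": -1}

```text
t: 15.8
position: [624.2, -19.7, 106.5]
eef_rot: [-3.141, 0.001, -3.141]
force: [0.2, -0.0, -2.0]
width: 0.176
```

```bash
python3 - <<'E'
from bench import *
import cv2,numpy as np
s=snapshot("scene");cv2.imwrite("pics/s10.png",cv2.resize(s["image"][150:350,200:480,::-1],None,fx=2.8,fy=2.8))
E
```

View pics/s10.png

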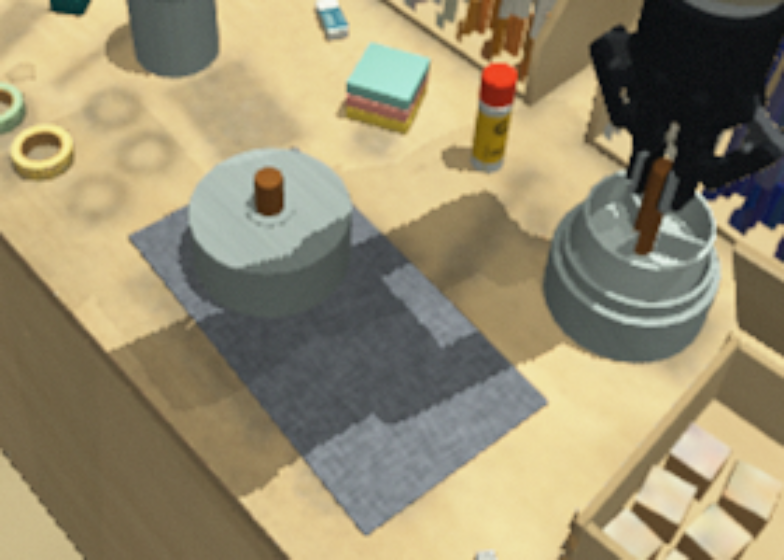

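Emit:
move_arm:
  series:
    - {"tx": 0,"ty": 0,"tz": 0.005,"ax": 0,"ay": 0,"az": 0,"fingers": -1}
    - {"tx": 0,"ty": 0,"tz": 0.009,"ax": 0,"ay": 0,"az": 0,"fingers": -1}
    - {"tx": 0,"ty": 0,"tz": 0.009,"ax": 0,"ay": 0,"az": 0,"fingers": -1}
    - {"tx": 0,"ty": 0,"tz": 0.009,"ax": 0,"ay": 0,"az": 0,"fingers": -1}
    - {"tx": 0,"ty": 0,"tz": 0.008,"ax": 0,"ay": 0,"az": 0,"fingers": -1}
    - {"tx": -0.005,"ty": 0.0015,"tz": 0.005,"ax": 0,"ay": 0,"az": 0,"fingers": -1}
    - {"tx": -0.01,"ty": 0.003,"tz": 0,"ax": 0,"ay": 0,"az": 0,"fingers": -1}
    - {"tx": -0.014,"ty": 0.0045,"tz": 0,"ax": 0,"ay": 0,"az": 0,"fingers": -1}

```text
t: 16.65
position: [594.0, -10.4, 150.6]
eef_rot: [3.142, -0.0, -3.141]
force: [-0.4, 0.6, -1.9]
width: 0.174
```

Emit:
move_arm:
  series:
    - {"tx": -0.018,"ty": 0.0055,"tz": 0,"ax": 0,"ay": 0,"az": 0,"fingers": -1}
    - {"tx": -0.02,"ty": 0.006,"tz": 0,"ax": 0,"ay": 0,"az": 0,"fingers": -1}
    - {"tx": -0.022,"ty": 0.007,"tz": 0,"ax": 0,"ay": 0,"az": 0,"fingers": -1}
    - {"tx": -0.022,"ty": 0.007,"tz": 0,"ax": 0,"ay": 0,"az": 0,"fingers": -1}
    - {"tx": -0.022,"ty": 0.007,"tz": 0,"ax": 0,"ay": 0,"az": 0,"fingers": -1}
    - {"tx": -0.018,"ty": 0.0055,"tz": 0,"ax": 0,"ay": 0,"az": 0,"fingers": -1}
    - {"tx": -0.014,"ty": 0.0045,"tz": -0.004,"ax": 0,"ay": 0,"az": 0,"fingers": -1}
    - {"tx": -0.008,"ty": 0.002,"tz": -0.008,"ax": 0,"ay": 0,"az": 0,"fingers": -1}

```text
t: 17.45
position: [449.4, 34.3, 138.7]
eef_rot: [3.142, 0.0, -3.141]
force: [-0.6, -0.3, -2.0]
width: 0.175
```

Emit:
move_arm:
  series:
    - {"tx": 0,"ty": 0,"tz": -0.01,"ax": 0,"ay": 0,"az": 0,"fingers": -1}
    - {"tx": 0,"ty": 0,"tz": -0.01,"ax": 0,"ay": 0,"az": 0,"fingers": -1}
    - {"tx": 0,"ty": 0,"tz": -0.01,"ax": 0,"ay": 0,"az": 0,"fingers": -1}
    - {"tx": 0,"ty": 0,"tz": -0.01,"ax": 0,"ay": 0,"az": 0,"fingers": -1}
    - {"tx": 0,"ty": 0,"tz": -0.01,"ax": 0,"ay": 0,"az": 0,"fingers": -1}
    - {"tx": 0,"ty": 0,"tz": -0.008,"ax": 0,"ay": 0,"az": 0,"fingers": -1}
    - {"tx": 0,"ty": 0,"tz": -0.006,"ax": 0,"ay": 0,"az": 0,"fingers": -1}
    - {"tx": 0,"ty": 0,"tz": -0.002,"ax": 0,"ay": 0,"az": 0,"fingers": -1}

```text
t: 18.25
position: [450.7, 33.9, 72.1]
eef_rot: [3.142, -0.001, -3.141]
force: [0.2, -0.5, 0.1]
width: 0.172
```

```bash
python3 - <<'E'
from bench import *
import cv2,numpy as np
s=snapshot("scene");cv2.imwrite("pics/s11.png",cv2.resize(s["image"][150:350,200:480,::-1],None,fx=2.8,fy=2.8))
E
```

```text
(no output)
```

View pics/s11.png

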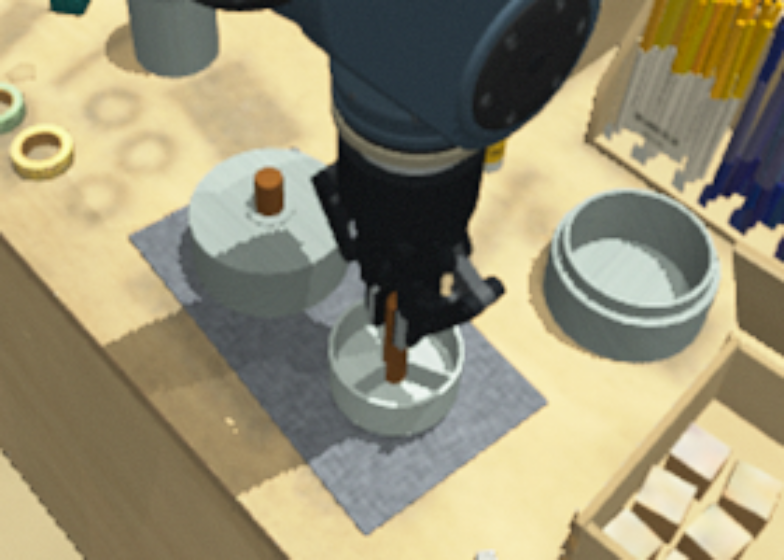

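Tray held level over the mat, about 13 mm up (contact expected at TCP z ≈ 59).

Emit:
move_arm:
  series:
    - {"tx": 0,"ty": 0,"tz": -0.004,"ax": 0,"ay": 0,"az": 0,"fingers": -1}
    - {"tx": 0,"ty": 0,"tz": -0.003,"ax": 0,"ay": 0,"az": 0,"fingers": -1}
    - {"tx": 0,"ty": 0,"tz": -0.002,"ax": 0,"ay": 0,"az": 0,"fingers": -1}
    - {"tx": 0,"ty": 0,"tz": -0.001,"ax": 0,"ay": 0,"az": 0,"fingers": -1}
    - {"tx": 0,"ty": 0,"tz": -0.001,"ax": 0,"ay": 0,"az": 0,"fingers": -1}
    - {"tx": 0,"ty": 0,"tz": 0,"ax": 0,"ay": 0,"az": 0,"fingers": -1}
    - {"tx": 0,"ty": 0,"tz": 0,"ax": 0,"ay": 0,"az": 0,"fingers": -1}
    - {"tx": 0,"ty": 0,"tz": 0,"ax": 0,"ay": 0,"az": 0,"fingers": -1}

```text
t: 19.1
position: [451.0, 33.9, 61.9]
eef_rot: [-3.142, 0.0, -3.141]
force: [-0.1, 0.0, -2.0]
width: 0.175
```

Emit:
move_arm:
  series:
    - {"tx": 0,"ty": 0,"tz": -0.0005,"ax": 0,"ay": 0,"az": 0,"fingers": -1}
    - {"tx": 0,"ty": 0,"tz": 0,"ax": 0,"ay": 0,"az": 0,"fingers": -1}
    - {"tx": 0,"ty": 0,"tz": -0.0005,"ax": 0,"ay": 0,"az": 0,"fingers": -1}
    - {"tx": 0,"ty": 0,"tz": 0,"ax": 0,"ay": 0,"az": 0,"fingers": -1}
    - {"tx": 0,"ty": 0,"tz": 0,"ax": 0,"ay": 0,"az": 0,"fingers": -1}
    - {"tx": 0,"ty": 0,"tz": 0,"ax": 0,"ay": 0,"az": 0,"fingers": -1}
    - {"tx": 0,"ty": 0,"tz": 0,"ax": 0,"ay": 0,"az": 0,"fingers": -1}
    - {"tx": 0,"ty": 0,"tz": 0,"ax": 0,"ay": 0,"az": 0,"fingers": -1}

```text
t: 19.9
position: [450.9, 33.9, 60.8]
eef_rot: [-3.142, 0.0, -3.141]
force: [-0.7, 0.2, -1.4]
width: 0.168
```

Emit:
move_arm:
  series:
    - {"tx": 0,"ty": 0,"tz": -0.0005,"ax": 0,"ay": 0,"az": 0,"fingers": -1}
    - {"tx": 0,"ty": 0,"tz": 0,"ax": 0,"ay": 0,"az": 0,"fingers": -1}
    - {"tx": 0,"ty": 0,"tz": -0.0005,"ax": 0,"ay": 0,"az": 0,"fingers": -1}
    - {"tx": 0,"ty": 0,"tz": 0,"ax": 0,"ay": 0,"az": 0,"fingers": -1}
    - {"tx": 0,"ty": 0,"tz": 0,"ax": 0,"ay": 0,"az": 0,"fingers": -1}
    - {"tx": 0,"ty": 0,"tz": 0,"ax": 0,"ay": 0,"az": 0,"fingers": -1}
    - {"tx": 0,"ty": 0,"tz": 0,"ax": 0,"ay": 0,"az": 0,"fingers": -1}
    - {"tx": 0,"ty": 0,"tz": 0,"ax": 0,"ay": 0,"az": 0,"fingers": -1}

```text
t: 20.7
position: [451.0, 33.9, 59.8]
eef_rot: [3.142, 0.0, -3.141]
force: [0.4, 0.3, -1.7]
width: 0.17
```

Emit:
move_arm:
  series:
    - {"tx": 0,"ty": 0,"tz": -0.0005,"ax": 0,"ay": 0,"az": 0,"fingers": -1}
    - {"tx": 0,"ty": 0,"tz": 0,"ax": 0,"ay": 0,"az": 0,"fingers": -1}
    - {"tx": 0,"ty": 0,"tz": -0.0005,"ax": 0,"ay": 0,"az": 0,"fingers": -1}
    - {"tx": 0,"ty": 0,"tz": 0,"ax": 0,"ay": 0,"az": 0,"fingers": -1}
    - {"tx": 0,"ty": 0,"tz": 0,"ax": 0,"ay": 0,"az": 0,"fingers": -1}
    - {"tx": 0,"ty": 0,"tz": 0,"ax": 0,"ay": 0,"az": 0,"fingers": -1}
    - {"tx": 0,"ty": 0,"tz": 0,"ax": 0,"ay": 0,"az": 0,"fingers": -1}
    - {"tx": 0,"ty": 0,"tz": 0,"ax": 0,"ay": 0,"az": 0,"fingers": -1}

```text
t: 21.5
position: [451.0, 33.8, 58.9]
eef_rot: [-3.141, 0.0, -3.141]
force: [-1.2, -2.5, 6.2]
width: 0.171
```

Contact (+6 N). Release and back off.

Emit:
move_arm:
  series:
    - {"tx": 0,"ty": 0,"tz": 0,"ax": 0,"ay": 0,"az": 0,"fingers": -0.3}
    - {"tx": 0,"ty": 0,"tz": 0,"ax": 0,"ay": 0,"az": 0,"fingers": 0}
    - {"tx": 0,"ty": 0,"tz": 0,"ax": 0,"ay": 0,"az": 0,"fingers": 0}
    - {"tx": 0,"ty": 0,"tz": 0,"ax": 0,"ay": 0,"az": 0,"fingers": 0}
    - {"tx": 0,"ty": 0,"tz": 0,"ax": 0,"ay": 0,"az": 0,"fingers": 0}
    - {"tx": 0,"ty": 0,"tz": 0.005,"ax": 0,"ay": 0,"az": 0,"fingers": 0}
    - {"tx": 0,"ty": 0,"tz": 0.01,"ax": 0,"ay": 0,"az": 0,"fingers": 0}
    - {"tx": 0,"ty": 0,"tz": 0.02,"ax": 0,"ay": 0,"az": 0,"fingers": 0}

```text
t: 22.3
position: [450.4, 33.9, 94.1]
eef_rot: [3.142, -0.002, -3.141]
force: [0.2, -0.3, -0.1]
width: 0.502
```

Emit:
move_arm:
  series:
    - {"tx": 0,"ty": 0,"tz": 0.025,"ax": 0,"ay": 0,"az": 0,"fingers": 0}
    - {"tx": 0,"ty": 0,"tz": 0.025,"ax": 0,"ay": 0,"az": 0,"fingers": 0}
    - {"tx": 0,"ty": 0,"tz": 0.025,"ax": 0,"ay": 0,"az": 0,"fingers": 0}
    - {"tx": 0,"ty": 0,"tz": 0.025,"ax": 0,"ay": 0,"az": 0,"fingers": 0}
    - {"tx": 0,"ty": 0,"tz": 0.02,"ax": 0,"ay": 0,"az": 0,"fingers": 0}
    - {"tx": 0,"ty": 0,"tz": 0.01,"ax": 0,"ay": 0,"az": 0,"fingers": 0}
    - {"tx": 0,"ty": 0,"tz": 0,"ax": 0,"ay": 0,"az": 0,"fingers": 0}
    - {"tx": 0,"ty": 0,"tz": 0,"ax": 0,"ay": 0,"az": 0,"fingers": 0}

```text
t: 23.1
position: [450.6, 33.9, 223.3]
eef_rot: [3.142, -0.001, -3.141]
force: [1.5, -0.1, -0.4]
width: 0.505
```

```bash
python3 w.py w12; python3 - <<'E'
from bench import *
import cv2,numpy as np
s=snapshot("scene");cv2.imwrite("pics/s12.png",cv2.resize(s["image"][150:350,200:480,::-1],None,fx=2.8,fy=2.8))
E
```

```text
23.1 [450.55444359  33.88939277 223.25176491] [ 3.14158288e+00 -7.36455652e-04 -3.14132230e+00] [ 1.51487194 -0.11152669 -0.43619437] [-0.03  0.18  1.9  -0.    1.06 -1.6 ]
[[-0.00000e+00 -9.45000e-01 -3.26000e-01  3.65978e+02]
 [ 1.00000e+00 -0.00000e+00  0.00000e+00  3.38110e+01]
 [-0.00000e+00 -3.26000e-01  9.45000e-01  3.66367e+02]
 [ 0.00000e+00  0.00000e+00  0.00000e+00  1.00000e+00]] [[286.78794529   0.         319.35757113]
 [  0.         286.78794529 204.59134116]
 [  0.           0.           1.        ]]
```

View pics/w12.png

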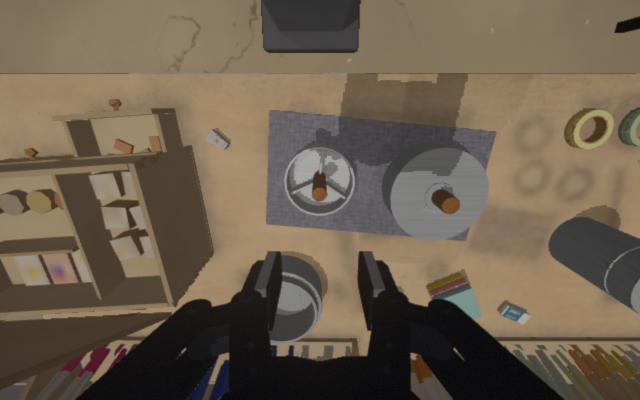

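View pics/s12.png

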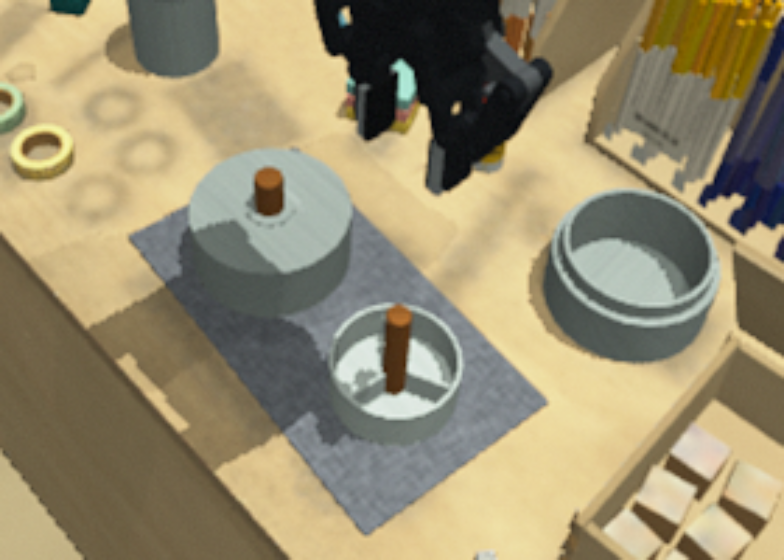

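```bash
python3 - <<'E'
from h import *
s=load("w12.npz")
c=np.array([onz(s,u,3) for u in((270,111),(496,131),(467,240),(266,224))]);m=c.mean(0)
y=(c[1]+c[2]-c[0]-c[3])[:2];y/=np.linalg.norm(y);x=np.array([y[1],-y[0]])
for n,u,z in(("lid",(450,204),85),("tray",(319.5,192.5),86)):
    d=(onz(s,u,z)-m)[:2];print(n,d@x,d@y)
from bench import job_done
print(job_done())
E
```

```text
lid -0.6354254116524726 62.796349942495034
tray -1.775406005890066 -73.10632677297413
the job is handed in; nothing more can be done
None
```

I took the lid off the low tin and set it on the mat knob up, then lifted out the tray by its post and stood it upright beside the lid. The job is handed in, at about 23 s of the 61 s allowed; no verdict was reported.

- **Lid position:** the last wrist picture puts its centre at about (−1, +63) mm in the mat frame, against limits of 26 and 91 mm.
- **Tray position:** its centre is at about (−2, −73) mm, against limits of 40 and 105 mm.
- **Flat and clear:** by eye, both look flat and wholly on the mat in the scene and wrist pictures. The gripper is well above them, touching nothing.
- **Setting down:** I felt contact at about 16 N for the lid and 6 N for the tray. Tool heights at contact matched the expected ones to within a millimetre or so.
- **Disagreements:** camera estimates of the same points differed by about 2 to 3 mm, which is well inside the limits. My first move call was refused for leaving out zero fields, and the arm did not move.

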